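Fish the stone holder out of the tester's deep well

TASK

Take the long hook picker from its stand and use it to fish the stone holder out by its red bail from the deep well of the tester, feeling your way gently because the picker's extension is not known. Set the holder down gently, upright, in the yellow recess of the black tray, then hang the picker back in its stand. Do not touch the holder with the fingers, do not knock it over, and leave the canister, the loupe and the stone box where they are.

Things in the scene. Friction and masses are not known exactly. Their poses are not given: they have to be found in the camera images.
- tester: White bench instrument, fixed, 150 (x) x 120 (y) x 105 mm high; origin at the centre of its underside. A straight vertical well in its middle, open at the top, 76 mm long in the tester's x and 50 mm wide in its y, goes down to a floor 12 mm above the table. The floor is sprung: it starts to give at about 2.5 N of load and sinks 1 mm per 1.5 N, at most 4 mm, then is hard.
- well_mouth (a point): Centre of the well's mouth, 105 mm above the table; axes as the tester. Near the well's floor (24 mm above the table) two round brass spring bars, 7 mm thick and 37 mm long in x, clasp the holder's base in y with about 3.6 N each: it resists sliding and sinking and needs a pull of several newtons for the first 15 mm of lift, then comes free.
- holder: Stone holder, loose, about 140 g: aluminium block 38 x 38 x 24 mm high, origin at the centre of its underside; flat deck on top with a small green stone in its middle, 3 mm proud of it. It stands on the well floor, axes along the tester's, up to 5 mm off the well's centre in x. In the well the picker may press or pull it with at most 16 N.
- picker: Hook picker, loose, 160 g; origin at the centre of its collar's underside, z up. Collar 50 (x) x 44 (y) x 6 mm. Below, a steel strip (4 mm in x, 14 mm in y) runs down the axis to a hook: foot 4 mm thick, 14 mm wide, from x = -2 to +18 mm (yellow mark on the collar's +x side); lip at x = 15 to 18 mm, 9.5 mm above the foot's top. The throat, 13 mm wide, opens upward.
- stand: Picker stand, fixed: upright rectangular aluminium tube on a foot plate 90 x 80 x 10 mm; origin at the centre of the foot plate's underside. The tube's opening is 34 mm long in x (from x = -9 to +25 mm, making room for the hook) and 24 mm wide in y, wall 4 mm, rim 150 mm above the table. The picker hangs in it by its collar lying on the rim, axes along the stand's, hook inside.
- stand_top (a point): Point at the height of the stand's rim, 150 mm above the table, straight above the stand's origin; the picker's origin belongs here, its axes along the stand's.
- tray: Black grading tray, fixed, 100 x 100 x 12 mm, with a square recess 60 x 60 mm in its middle, whose yellow floor is 6 mm above the table; origin at the centre of its underside.
- tray_floor (a point): Centre of the recess floor of the tray, 6 mm above the table.
- canister: Bystander: steel can, diameter 68 mm, 75 mm high; origin under its centre.
- loupe: Bystander: steel folding loupe, about 56 x 24 x 16 mm; origin under its case.
- stone_box: Bystander: clear box with white lid, 34 x 34 x 20 mm; origin under its centre.
- bail_peak (a point): Peak of the holder's red wire bail (wire centre), 50 mm above the holder's origin, 26 mm above its deck. The 4 mm wire stands in the holder's y-z plane (x = 0): legs at y = +/-16 mm up to 44 mm above the origin, then a low gable up to this peak. The hook goes under it along the holder's x.
- handle (a point): Middle of the picker's square blue handle, 26 x 26 mm, 50 mm tall, 31 mm above the picker's origin; gripped from above. The strip is telescopic but stiff (slides only above 40 N): the underside of the hook's foot is 85 to 135 mm below the picker's origin, different each time and not measured.
There are look-alikes about, which are no part of the job. Several things have the shape of the tray; the one meant has the colours described above.

How it is judged:
On the way, in this order (a step that is already met when the one before it is completed fails the run):
1. the holder hangs on the picker, its underside above the well's mouth (z of holder in the frame of well_mouth above 0.002 m and contact force between holder and picker above 0.4 N and contact force between holder and tester below 0.2 N), for 0.2 s.
2. the holder stands upright in the tray's recess, free of the picker (horizontal distance between holder and tray_floor below 0.018 m and z of holder in the frame of tray_floor below 0.003 m and angle between holder's own z axis and vertical below 0.08 rad and contact force between holder and picker below 0.1 N and linear speed of holder below 0.02 m/s), for 0.2 s.
At the end, for the whole second after the job is handed in: The holder stands upright (within 0.08 rad) and at rest on the floor of the tray's recess (height within 3 mm, at most 18 mm off its centre), and the picker hangs at rest in its stand, its collar on the rim (height within 4 mm, at most 10 mm off centre, within 0.08 rad of upright) (horizontal distance between holder and tray_floor below 0.018 m and z of holder in the frame of tray_floor between -0.003 and 0.003 m and angle between each of holder, picker's own z axis and vertical below 0.08 rad and linear speed of each of holder, picker below 0.02 m/s and horizontal distance between picker and stand_top below 0.01 m and z of picker in the frame of stand_top between -0.004 and 0.004 m); the robot touches nothing.
It fails at once if in the well, the picker presses, pushes or pulls the holder with more than 16 N (contact force between holder and picker above 16 N and z of holder in the frame of well_mouth below -0.02 m).
It fails at once if the tester is pushed by the picker with more than 20 N (contact force between tester and picker above 20 N).
It fails at once if the holder is dropped or slammed on the tray (more than 20 N) (contact force between holder and tray above 20 N).
It fails at once if the fingers touch the holder, or it is knocked over (contact force between the fingers and holder above 0.5 N or angle between holder's own z axis and vertical above 0.8 rad).
It fails at once if the canister, the loupe or the stone box is moved more than 15 mm (distance of any of canister, loupe, stone_box from where it was at the start of the episode above 0.015 m).
It also fails if it takes over 72 s, if anything falls off the work surface, if the arm or the gripper's body presses on something with over 40 N, if the wrist force passes 120 N, or if a joint passes its speed limit or range.

ROBOT

A 6-joint arm with a two-finger parallel gripper is mounted at the origin on the work surface. World frame = base frame: x ahead of the robot, y to its left, z up, the work surface at z = 0. Lengths are in m, angles in rad, forces in N, time in s.
With the tool pointing down it reaches from about 0.35 to 0.875 m from the base axis. Payload 4.2 kg.
Tool frame: the origin (TCP) lies between the finger pads; the fingertips stand 19 mm ahead of it and the grasp point (between the pads) is the TCP; z points along the fingers, y is the line along which they close (so a half turn about z gives the same grasp; the last joint's range is limited). The gripper opens to 87 mm and grips with 3 to 60 N. Pads are 19 mm wide; open, the fingers measure 117 mm over their backs; the gripper's body (75 mm by 190 mm) begins 51 mm behind the grasp point.
Start: joints at [1.609, 0.385, 0.008, 0, -1.194, -0.259], TCP at [0.137, 0.61, 0.242] pointing down, gripper open.
Joint ranges: [-3.14, 3.14], [-1.21, 2.06], [-1.07, 1.41], [-3.16, 2.05], [-2.99, -0.16], [-3.1, 3.1]. Speed limits (rad/s): [2.79, 2.79, 3.14, 3.14, 3.14, 3.14].

INTERFACE

Orientations are given as a unit quaternion [x, y, z, w].
In Python, from station import sensors, viewer, env gives the robot as it stands.
- The arm moves only by the tool carry_out, never from a script. Its argument "steps" is a list of rows, each a list of 5 numbers: the shift along the tool's x, y, z in m, then the turn about the tool's z in rad, then the finger opening in m, from 0 to 0.087. A call has 1 to 12 rows; each row shifts and turns the commanded pose from where the row before left it, along the tool's axes as they then stand; what a row does not reach is not made up. A row lasts 1/10 s, in which the tool goes at most 50 mm and 8.59 degrees, less where a joint would pass 70% of its speed; a pose out of reach is approached as far as the arm can. A call with a gripper value outside its range is refused whole. The fingers move at their own pace and stop on an object; "newtons" is the grip in N (left out, the last holds). Time passes only in rows, so rows that do not move let the fingers close. It gives the time, the measured TCP pose, the force, the opening and the grip force at its end, in the units of the state.
- sensors.get_obs(): the state, without advancing time (a new reading comes with each control period).
- viewer.read_camera(name): name is "scene" or "top" or "wrist"; returns the picture (384x512x3 uint8, red, green, blue); there is no depth.
- viewer.get_calibration(name): a dict with "fx", "fy", "cx", "cy" (pixels), "D" ([k1, k2, p1, p2, k3] as OpenCV has them; the pictures are not rectified), "origin" and "attitude" of the camera in the world. Camera axes: x right, y up, looking along -z (the intrinsics and any distortion apply to the point x, -y, -z); pixel columns grow to the right and rows downward; lengths in m; the calibration is good to about 2 mm. A picture is of the moment at which its call begins: read the wrist's pose just before it. get_calibration takes no time and is no camera call; for the wrist camera it gives the pose at the moment of the call.
- env.close_job(): hands the job in; it is judged then, once.
Trained networks look in the newest picture that a camera, given by its name, has taken for a name from the list of things; names that differ only in an ending like _2 or _b are one class to them, and where a whole thing is asked for, a point or a joint stands for the part that bears it (a point fixed in the world has none). Each returns a list of dicts, best first, with "score" (0 to 1); they miss things now and then, are a little off and sometimes report something else, mostly with a low value. They report only what shows in the picture. A call takes as long as a camera call. They do not tell look-alikes from the thing itself.
- viewer.boxes_of(camera, target): "position" ([x, y, z] in m, in world coordinates, good to about 4 mm: the middle of the surface that is visible of it).
- viewer.landmark_of(camera, target): "position" ([x, y, z] in m, in world coordinates, good to about 4 mm: a listed point, or the origin of a listed thing).
The state is a dict: "time": time; "joint_pos": joint angles; "joint_velocities": joint speeds; "joint_efforts": joint torques, N m; "position": TCP position; "eef_rot": TCP orientation; "contact_force": force on the tool from outside, world axes, zero at the start; "moment": the same for the moment, N m; "grip_width": opening from 0.0 (shut) to 1.0 (fully open); "gripper_force": force on a finger pad.
Only numpy, scipy, OpenCV 4.12 (cv2) and the standard library are available. Lean on these libraries where they do the work, as an engineer would, in place of code of your own. Each camera call takes 0.05 s, during which the arm holds its last target. There are 200 camera calls.

## Working session

There is one attempt and no reset: what is moved stays moved. The work goes in short steps, Python scripts to look and compute and a tool call to move; the robot and the scene stay as the last step left them, time stands still between calls to the robot, and variables do not carry over. Pictures are saved under pics/ and viewed, at most 10 in all, crops included, and the job is handed in when it is done.

Besides the shell and the picture viewer there is one more tool, called after ">>>" by a JSON object that holds its "fn" and its "kwargs". carry_out: Moves the arm, as the interface text tells. Its arguments: {"type":"object","properties":{"steps":{"type":"array","items":{"type":"array","items":{"type":"number"}}},"newtons":{"type":"number"}},"required":["steps"]}

```bash
mkdir -p pics; ls; cat > h.py <<'E'
import numpy as np, cv2
from scipy.spatial.transform import Rotation as R
from station import sensors, viewer, env
def cam(n):
    c=viewer.get_calibration(n); return c
def rot(c):
    a=np.array(c["attitude"],float); return R.from_quat(a) if a.size==4 else R.from_matrix(a.reshape(3,3))
def snap(n,f=None):
    c=cam(n); im=viewer.read_camera(n)
    if f: cv2.imwrite('pics/'+f,im[:,:,::-1])
    return c,im
def ray(c,u,v):
    K=np.array([[c['fx'],0,c['cx']],[0,c['fy'],c['cy']],[0,0,1.]])
    p=cv2.undistortPoints(np.array([[[u,v]]],float),K,np.array(c['D'],float))[0,0]
    return np.array(c['origin']),rot(c).apply([p[0],-p[1],-1])
def atz(c,u,v,z):
    o,d=ray(c,u,v); return o+d*(z-o[2])/d[2]
def proj(c,P):
    q=rot(c).inv().apply(np.atleast_2d(P)-np.array(c['origin']))*[1,-1,-1]
    K=np.array([[c['fx'],0,c['cx']],[0,c['fy'],c['cy']],[0,0,1.]])
    return cv2.projectPoints(q,np.zeros(3),np.zeros(3),K,np.array(c['D'],float))[0][:,0]
E
python3 - <<'E'
from h import *
o=sensors.get_obs(); print({k:np.round(v,3) for k,v in o.items()})
for n in('scene','top'):
    c,im=snap(n,n+'0.png'); print(n,c)
    for t in ['tester','well_mouth','holder','bail_peak','picker','handle','stand','stand_top','tray','tray_floor','canister','loupe','stone_box']:
        for q in viewer.landmark_of(n,t)[:4]: print(t,np.round(q['position'],3),round(q['score'],2),{k:v for k,v in q.items() if k not in('position','score')})
E
```

```text
pics
{'time': np.float64(0.0), 'joint_pos': array([ 1.609e+00,  3.860e-01,  7.000e-03, -1.000e-03, -1.194e+00,
       -2.590e-01]), 'joint_velocities': array([-0.   , -0.   ,  0.   ,  0.001, -0.   , -0.001]), 'joint_efforts': array([ 1.0000e-03, -3.9067e+01,  1.8740e+01,  4.2200e+00,  1.1000e-02,
       -0.0000e+00]), 'position': array([0.137, 0.609, 0.24 ]), 'eef_rot': array([ 0.994, -0.11 , -0.   ,  0.001]), 'contact_force': array([ 0.739, -0.074, -0.428]), 'moment': array([-0.043, -0.019, -0.022]), 'gripper_force': np.float64(0.0), 'grip_width': np.float64(0.993)}
scene {'fx': 377.4889713982259, 'fy': 377.4889713982259, 'cx': 254.63145110940738, 'cy': 195.81401358287445, 'D': array([-0.01153845,  0.        ,  0.        ,  0.        ,  0.        ]), 'origin': array([ 0.94774664, -0.65942361,  0.76410643]), 'attitude': array([0.43367043, 0.11350521, 0.20366456, 0.87038341])}
tester [0.581 0.024 0.002] 0.84 {}
tester [ 0.521 -0.28   0.15 ] 0.46 {}
well_mouth [0.576 0.017 0.104] 0.6 {}
picker [ 0.518 -0.276  0.151] 0.72 {}
handle [ 0.522 -0.274  0.178] 0.85 {}
stand [ 0.519 -0.277 -0.
[... 912 characters left out ...]
56 -0.001] 0.52 {}
bail_peak [0.586 0.02  0.058] 0.47 {}
picker [ 0.52  -0.277  0.153] 0.58 {}
picker [ 0.578  0.025 -0.001] 0.53 {}
handle [ 0.522 -0.278  0.182] 0.69 {}
stand [ 0.522 -0.277  0.002] 0.84 {}
stand [ 0.523 -0.277  0.184] 0.15 {}
stand_top [ 0.522 -0.279  0.146] 0.9 {}
tray [ 0.366 -0.061  0.001] 0.78 {}
tray [ 0.498  0.266 -0.001] 0.73 {}
tray [ 0.339  0.509 -0.   ] 0.62 {}
tray_floor [0.496 0.265 0.01 ] 0.85 {}
tray_floor [0.341 0.51  0.004] 0.73 {}
tray_floor [ 0.365 -0.062  0.001] 0.62 {}
canister [ 0.754  0.268 -0.   ] 0.6 {}
canister [0.496 0.267 0.001] 0.22 {}
loupe [ 0.74  -0.26  -0.002] 0.55 {}
loupe [0.584 0.018 0.062] 0.52 {}
stone_box [ 0.367  0.06  -0.002] 0.56 {}
```

```bash
python3 - <<'E'
import cv2,numpy as np
a=cv2.imread('pics/top0.png'); cv2.imwrite('pics/t1.png',cv2.resize(a,(800,600),interpolation=cv2.INTER_CUBIC))
b=cv2.imread('pics/scene0.png'); cv2.imwrite('pics/s1.png',cv2.resize(b,(800,600),interpolation=cv2.INTER_CUBIC))
E
```

```text
(no output)
```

View pics/t1.png

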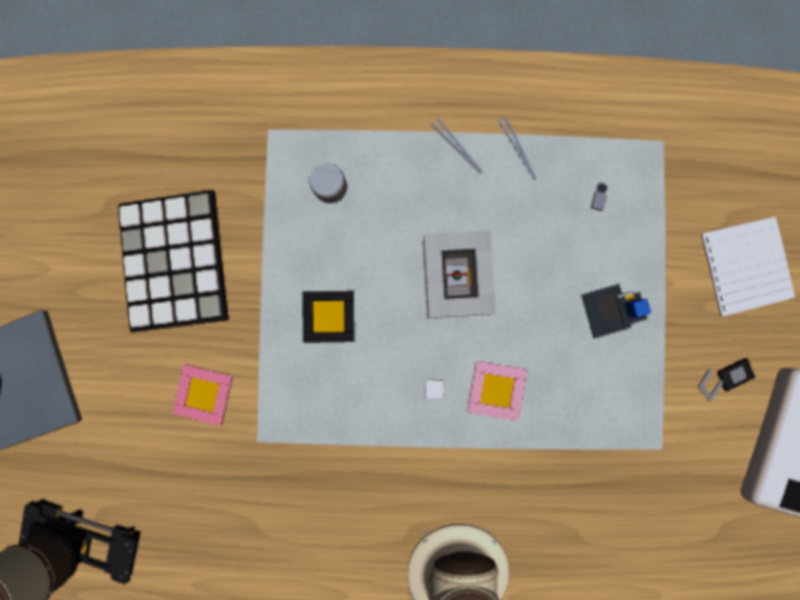

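View pics/s1.png

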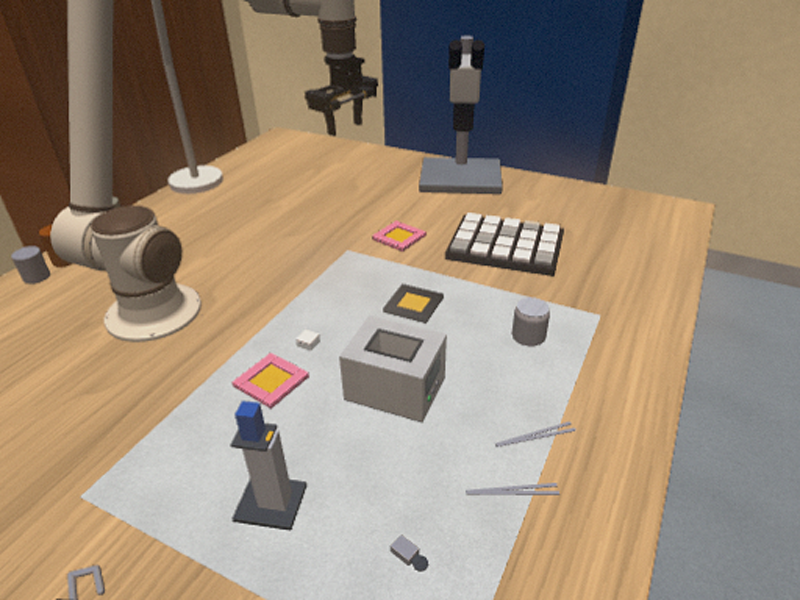

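The top view shows three trays: black rim with yellow floor at (328,316), and pink rims at (498,391) and (203,394). Only the black one fits, so the tray is at about (0.498, 0.266). The holder's red bail shows in the well at (457,275). The picker's yellow mark is at (630,296), toward +x.

```bash
cat >> h.py <<'E'
def yaw():
    x=R.from_quat(sensors.get_obs()['eef_rot']).as_matrix()[:,0]; return np.arctan2(x[1],x[0])
def plan(P,dyaw=0):
    o=sensors.get_obs(); M=R.from_quat(o['eef_rot']).as_matrix()
    d=M.T@(np.array(P)-o['position']); print('tool shift',np.round(d,4),'len',round(np.linalg.norm(d),3),'yaw deg',round(np.degrees(yaw()),2),'tilt',np.round(M[2],3))
E
python3 - <<'E'
from h import *
a=cv2.imread('pics/top0.png'); b=cv2.imread('pics/scene0.png')
# crop confirm: tray (black) enlarged
cv2.imwrite('pics/c1.png',np.hstack([cv2.resize(a[180:230,180:240],(360,300),interpolation=cv2.INTER_CUBIC),cv2.resize(a[170:230,365:425],(300,300),interpolation=cv2.INTER_CUBIC)]))
c=cam('wrist'); o=sensors.get_obs(); M=R.from_quat(o['eef_rot'])
print(c['fx'],c['cx'],c['cy'],M.inv().apply(c['origin']-o['position']), M.inv().apply(rot(c).as_matrix().T).T if 0 else (M.inv()*rot(c)).as_matrix().round(3))
plan([0.54,0.02,0.38])
E
```

```text
309.33058621272903 259.2805414562598 194.41301108163134 [ 0.07630879 -0.00158908 -0.14284186] [[-0.     0.961  0.277]
 [ 1.     0.    -0.   ]
 [-0.     0.277 -0.961]]
tool shift [ 0.5225  0.4872 -0.1385] len 0.728 yaw deg -12.65 tilt [-0. -0. -1.]
```

View pics/c1.png

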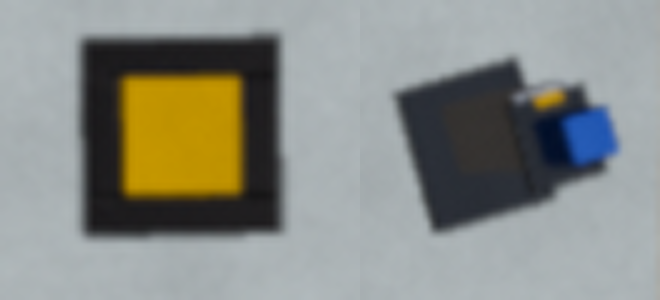

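Crop confirms black rim with yellow floor. The stand's yaw is about +16°, with the yellow mark on its +x side. Next I look into the well from above.

>>> {"fn": "carry_out", "kwargs": {"steps": [[0.037,0.03,-0.009,0,0.087],[0.037,0.03,-0.009,0,0.087],[0.037,0.03,-0.009,0,0.087],[0.037,0.03,-0.009,0,0.087],[0.037,0.03,-0.009,0,0.087],[0.037,0.03,-0.009,0,0.087],[0.037,0.03,-0.009,0,0.087],[0.037,0.03,-0.009,0,0.087],[0.037,0.03,-0.009,0,0.087],[0.037,0.03,-0.009,0,0.087],[0.037,0.03,-0.009,0,0.087],[0.037,0.03,-0.009,0,0.087]]}}

```text
time: 2.6
position: [0.4921, 0.1595, 0.3503]
eef_rot: [0.994, -0.11, 0.0, -0.0]
contact_force: [1.3, 0.3, 0.0]
grip_width: 1.002
gripper_force: 0.0
```

>>> {"fn": "carry_out", "kwargs": {"steps": [[0.037,0.03,-0.009,0,0.087],[0.037,0.03,-0.009,0,0.087],[0.037,0.03,-0.009,0,0.087],[0.037,0.03,-0.009,0,0.087],[0,0,0,0,0.087],[0,0,0,0,0.087]]}}

```text
time: 3.2
position: [0.6098, 0.0107, 0.3848]
eef_rot: [0.994, -0.111, -0.001, 0.0]
contact_force: [-0.2, 0.8, 0.6]
grip_width: 1.0
gripper_force: 0.0
```

```bash
python3 - <<'E'
from h import *
c,im=snap('wrist','w1.png')
cv2.imwrite('pics/w1b.png',cv2.resize(im[:,:,::-1],(800,600),interpolation=cv2.INTER_CUBIC))
for t in ['tester','well_mouth','holder','bail_peak']:
    for q in viewer.landmark_of('wrist',t)[:3]: print(t,np.round(q['position'],4),round(q['score'],2))
plan([0.5,-0.26,0.36])
E
```

```text
tester [0.577  0.0217 0.0006] 0.81
well_mouth [0.5782 0.0197 0.1044] 0.84
well_mouth [0.5852 0.017  0.0091] 0.56
bail_peak [0.5754 0.0225 0.065 ] 0.77
tool shift [-0.0469  0.29    0.0258] len 0.295 yaw deg -12.55 tilt [ 0. -0. -1.]
```

View pics/w1b.png

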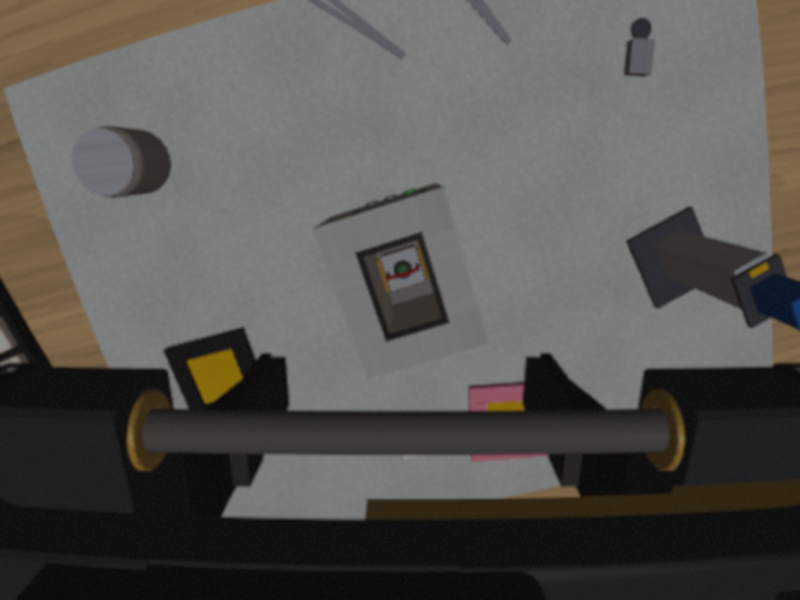

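The wrist view shows the tester's top corners at about (315,228), (442,186), (486,343) and (370,378). The well is at (357,253) to (448,322), the red bail runs from (385,275) to (424,264), and the stand's collar is at (760,280).

```bash
python3 - <<'E'
from h import *
c=cam('wrist'); im=cv2.imread('pics/w1.png'); s=.64
def P(l,z): return np.array([atz(c,(u+.5)*s-.5,(v+.5)*s-.5,z)[:2] for u,v in l])
for nm,l in(('top',[(315,228),(442,186),(486,343),(370,378)]),('well',[(357,253),(423,233),(448,322),(388,340)])):
    p=P(l,.105); print(nm,p.round(4).tolist(),p.mean(0).round(4),[round(np.degrees(np.arctan2(*(p[i]-p[j])[::-1])),1) for i,j in((0,3),(1,2),(0,1),(3,2))],np.linalg.norm(p-np.roll(p,1,0),axis=1).round(3))
h=cv2.cvtColor(im,cv2.COLOR_BGR2HSV)
m=((h[...,0]<8)|(h[...,0]>172))&(h[...,1]>110)&(h[...,2]>60)
m[:140]=0;m[200:]=0;m[:,:230]=0;m[:,290:]=0
ys,xs=np.nonzero(m); print(len(xs),xs.min(),xs.max(),ys.min(),ys.max())
w=P([((x+.5)/s-.5,(y+.5)/s-.5) for x,y in zip(xs,ys)],.059)
print('red mean',w.mean(0).round(4),'ends',w[xs.argmin()].round(4),w[xs.argmax()].round(4),'yaw',np.degrees(np.polyfit(w[:,1],w[:,0],1)[0]))
tc,ti=snap('top'); hh=cv2.cvtColor(ti,cv2.COLOR_RGB2HSV); m=((hh[...,0]<8)|(hh[...,0]>172))&(hh[...,1]>110)&(hh[...,2]>60); m2=np.zeros_like(m); m2[155:195,275:312]=m[155:195,275:312]
ys,xs=np.nonzero(m2); print('top red',len(xs), [np.mean([atz(tc,x,y,.06)[:2] for x,y in zip(xs,ys)],0).round(4)])
# tray yellow from top
m=(abs(hh[...,0].astype(int)-21)<6)&(hh[...,1]>150); m2=np.zeros_like(m); m2[180:225,185:235]=m[180:225,185:235]
r=cv2.minAreaRect(np.argwhere(m2)[:,::-1].astype(np.float32)); b=cv2.boxPoints(r); b=np.array([atz(tc,*q,.006)[:2] for q in b]); print('tray',r,b.round(4).tolist(),b.mean(0).round(4))
E
```

```text
top [[0.6493, 0.0866], [0.6602, -0.0292], [0.5108, -0.0411], [0.4998, 0.0734]] [0.58   0.0224] [np.float64(5.0), np.float64(4.6), np.float64(95.4), np.float64(95.5)] [0.15  0.116 0.15  0.115]
well [[0.6196, 0.056], [0.6242, -0.0048], [0.5389, -0.0103], [0.5338, 0.0478]] [0.5791 0.0222] [np.float64(5.5), np.float64(3.7), np.float64(94.3), np.float64(95.1)] [0.086 0.061 0.085 0.058]
42 248 267 171 178
red mean [0.5828 0.0222] ends [0.5842 0.0378] [0.5856 0.0073] yaw -5.008936648973757
top red 10 [array([0.5828, 0.0204])]
tray ((205.0, 202.0), (20.0, 10.0), 90.0) [[0.5292, 0.2966], [0.5299, 0.266], [0.4693, 0.2643], [0.4685, 0.2948]] [0.4992 0.2804]
```

>>> {"fn": "carry_out", "kwargs": {"steps": [[-0.005,0.045,0.004,0,0.087],[-0.005,0.045,0.004,0,0.087],[-0.005,0.045,0.004,0,0.087],[-0.005,0.045,0.004,0,0.087],[-0.005,0.045,0.004,0,0.087],[-0.005,0.045,0,0,0.087],[0,0,0,0,0.087],[0,0,0,0,0.087]]}}

```text
time: 4.3
position: [0.5205, -0.2453, 0.3658]
eef_rot: [0.994, -0.111, 0.0, -0.0]
contact_force: [0.1, 0.2, -0.4]
grip_width: 1.001
gripper_force: 0.0
```

```bash
python3 - <<'E'
from h import *
c,im=snap('wrist','w2.png')
cv2.imwrite('pics/w2b.png',cv2.resize(im[:,:,::-1],(800,600),interpolation=cv2.INTER_CUBIC))
for t in ['stand','stand_top','picker','handle']:
    for q in viewer.landmark_of('wrist',t)[:2]: print(t,np.round(q['position'],4),round(q['score'],2))
plan([0.522,-0.277,0.31])
E
```

```text
stand [ 0.5244 -0.2772  0.004 ] 0.66
stand_top [ 0.7381 -0.2631 -0.0008] 0.48
handle [ 0.5247 -0.2754  0.1815] 0.89
tool shift [0.0077 0.0323 0.0557] len 0.065 yaw deg -12.52 tilt [ 0. -0. -1.]
```

View pics/w2b.png

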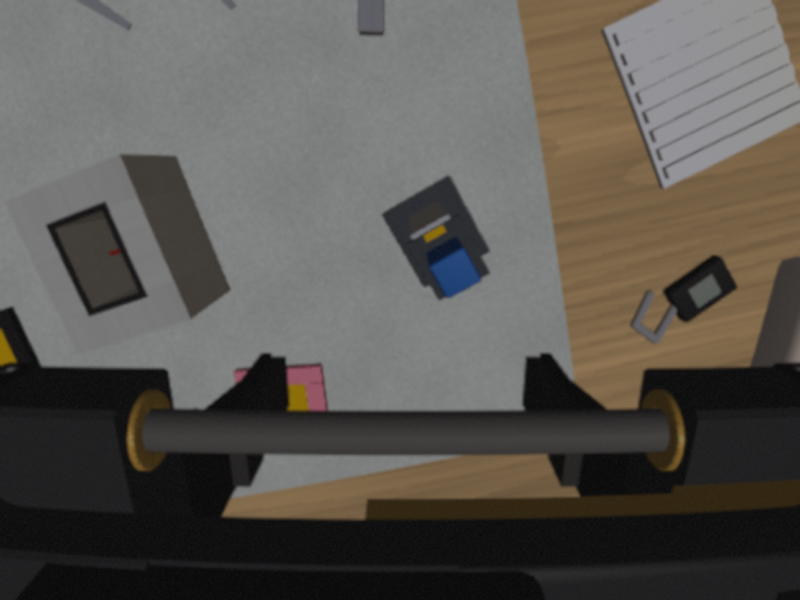

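The wrist view shows the handle's blue top at about (428,265), (466,250), (481,279) and (446,297). The foot plate's far edge runs (383,214)–(450,177), and the yellow mark at (435,233) is on the far side, +x.

```bash
python3 - <<'E'
from h import *
c=cam('wrist'); s=.64
def P(l,z): return np.array([atz(c,(u+.5)*s-.5,(v+.5)*s-.5,z)[:2] for u,v in l])
im=cv2.imread('pics/w2.png'); h=cv2.cvtColor(im,cv2.COLOR_BGR2HSV)
m=((abs(h[...,0].astype(int)-110)<14)&(h[...,1]>140)&(h[...,2]>110)).astype(np.uint8)
m[:130]=0;m[220:]=0
r=cv2.minAreaRect(np.argwhere(m)[:,::-1].astype(np.float32)); b=cv2.boxPoints(r); print(np.round(b/s,0).tolist())
for z in(.206,):
    p=P(b/s,z); print('handle',p.mean(0).round(4),p.round(4).tolist(),[np.degrees(np.arctan2(*(p[i]-p[i-1])[::-1])).round(1) for i in range(4)],np.linalg.norm(p-np.roll(p,1,0),axis=1).round(4))
p=P([(428,265),(466,250),(481,279),(446,297)],.206);print(p.mean(0).round(4),[np.degrees(np.arctan2(*(p[i]-p[i-1])[::-1])).round(1) for i in range(4)])
p=P([(383,214),(450,177),(490,250)],.01);print('plate',p.round(4).tolist(),[np.degrees(np.arctan2(*(p[i]-p[i-1])[::-1])).round(1) for i in (1,2)])
E
```

```text
[[431.0, 266.0], [462.0, 249.0], [479.0, 279.0], [448.0, 296.0]]
handle [ 0.5246 -0.2755] [[0.5322, -0.2614], [0.5387, -0.2829], [0.5171, -0.2897], [0.5103, -0.2678]] [np.float64(16.3), np.float64(-73.3), np.float64(-162.7), np.float64(107.2)] [0.0229 0.0224 0.0227 0.0229]
[ 0.5244 -0.2756] [np.float64(17.0), np.float64(-80.5), np.float64(-163.8), np.float64(105.8)]
plate [[0.5544, -0.2261], [0.5758, -0.3002], [0.4941, -0.3266]] [np.float64(-73.9), np.float64(-162.1)]
```

>>> {"fn": "carry_out", "kwargs": {"steps": [[0,0,0,-0.129,0.087],[0,0,0,-0.129,0.087],[0,0,0,-0.129,0.087],[0,0,0,-0.128,0.087],[-0.003,0.015,0.03,0,0.087],[-0.002,0.015,0.03,0,0.087],[0,0,0,0,0.087],[0,0,0,0,0.087]]}}

```text
time: 5.35
position: [0.5252, -0.2748, 0.3056]
eef_rot: [0.989, 0.147, -0.001, 0.0]
contact_force: [-0.3, -0.4, 0.6]
grip_width: 0.997
gripper_force: 0.0
```

```bash
python3 - <<'E'
from h import *
c,im=snap('wrist','w3.png')
h=cv2.cvtColor(im,cv2.COLOR_RGB2HSV)
m=((abs(h[...,0].astype(int)-110)<14)&(h[...,1]>140)&(h[...,2]>110)).astype(np.uint8)
r=cv2.minAreaRect(np.argwhere(m)[:,::-1].astype(np.float32)); b=cv2.boxPoints(r); p=np.array([atz(c,u,v,.206)[:2] for u,v in b])
print(b.round().tolist(),'handle',p.mean(0).round(4),[np.degrees(np.arctan2(*(p[i]-p[i-1])[::-1])).round(1) for i in range(4)],np.linalg.norm(p-np.roll(p,1,0),axis=1).round(4))
for t in ['handle']:
    for q in viewer.landmark_of('wrist',t)[:2]: print(t,np.round(q['position'],4),round(q['score'],2))
plan([*p.mean(0),0.184])
E
```

```text
[[249.0, 192.0], [276.0, 192.0], [276.0, 218.0], [249.0, 218.0]] handle [ 0.5235 -0.2769] [np.float64(16.3), np.float64(-73.1), np.float64(-162.2), np.float64(106.9)] [0.0225 0.022  0.0226 0.0225]
handle [ 0.5218 -0.2746  0.1799] 0.69
tool shift [-0.0031  0.001   0.1235] len 0.123 yaw deg 16.93 tilt [ 0.002  0.002 -1.   ]
```

>>> {"fn": "carry_out", "kwargs": {"steps": [[-0.002,0.001,0.04,0,0.087],[0,0,0.04,0,0.087],[0,0,0.03,0,0.087],[0,0,0.012,0,0.087],[0,0,0,0,0.087],[0,0,0,0,0.02],[0,0,0,0,0.02],[0,0,0,0,0.02],[0,0,0,0,0.02],[0,0,0,0,0.02],[0,0,0,0,0.02]], "newtons": 50}}

```text
time: 6.55
position: [0.5233, -0.2768, 0.1838]
eef_rot: [0.989, 0.147, 0.0, 0.0]
contact_force: [-0.3, -0.1, 0.2]
grip_width: 0.537
gripper_force: 0.0
```

>>> {"fn": "carry_out", "kwargs": {"steps": [[0,0,0,0,0.02],[0,0,0,0,0.02],[0,0,0,0,0.02],[0,0,0,0,0.02],[0,0,0,0,0.02],[0,0,0,0,0.02]], "newtons": 60}}

```text
time: 7.15
position: [0.5233, -0.2769, 0.1835]
eef_rot: [0.989, 0.147, 0.0, 0.0]
contact_force: [-0.9, -0.9, -0.5]
grip_width: 0.294
gripper_force: 60.0
```

>>> {"fn": "carry_out", "kwargs": {"steps": [[0,0,-0.005,0,0.02],[0,0,-0.015,0,0.02],[0,0,-0.025,0,0.02],[0,0,-0.03,0,0.02],[0,0,-0.03,0,0.02],[0,0,-0.03,0,0.02],[0,0,-0.03,0,0.02],[0,0,-0.02,0,0.02],[0,0,0,0,0.02],[0,0,0,0,0.02]]}}

```text
time: 8.15
position: [0.5229, -0.2762, 0.3676]
eef_rot: [0.989, 0.147, -0.0, -0.001]
contact_force: [-0.1, -0.2, -2.0]
grip_width: 0.297
gripper_force: 60.0
```

```bash
python3 - <<'E'
from h import *
c,im=snap('scene','s2.png'); o=sensors.get_obs(); T=o['position']; print(T,o['contact_force'])
q=proj(c,[T+[0,0,-.0335],T+[0,0,-.0335-.085],T+[0,0,-.0335-.135]]); print(q)
u,v=q[1].astype(int); x0=max(u-60,0);y0=max(v-80,0)
cr=im[y0:y0+120,x0:x0+130,::-1]; print(x0,y0); cv2.imwrite('pics/s2c.png',cv2.resize(cr,None,fx=5,fy=5,interpolation=cv2.INTER_CUBIC))
plan([0.557,0.020,0.36])
E
```

```text
[ 0.52260223 -0.27623177  0.36669352] [-0.0719135  -0.7146169  -2.29939587]
[[147.08043379 211.74797633]
 [155.38882024 245.3912578 ]
 [159.77021838 263.09753702]]
95 165
tool shift [ 0.1188 -0.2735  0.0071] len 0.298 yaw deg 16.85 tilt [-0.002 -0.003 -1.   ]
```

View pics/s2c.png

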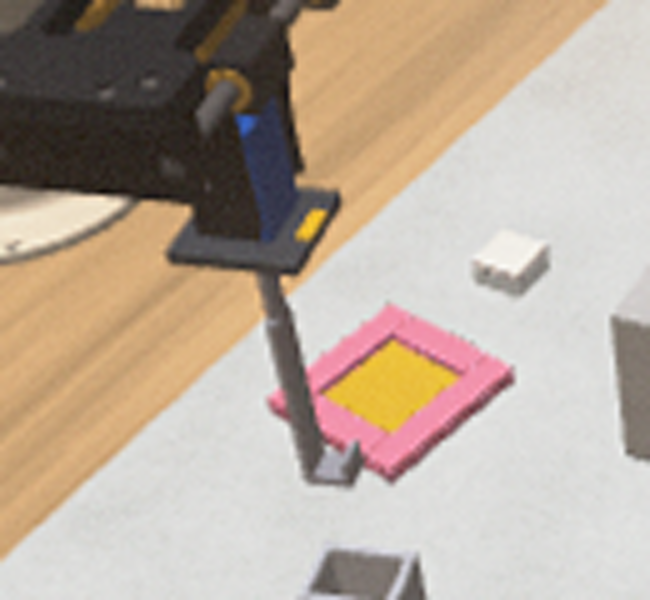

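The crop shows the hook clear of the stand, with the foot's underside corners at about (308,479) and (352,486) in the crop. I fit the extension to them.

```bash
python3 - <<'E'
from h import *
c=cam('scene'); T=np.array([.5226,-.2762,.3667-.0335]); Rz=R.from_euler('z',16.9,degrees=True)
print('meas',95+308/5-.4,165+479/5-.4,95+352/5-.4,165+486/5-.4, 'collar corner (295,272)',95+295/5-.4,165+272/5-.4)
print(proj(c,T+Rz.apply([[25,-22,0]])/1 if 0 else T+Rz.apply([[.025,-.022,0]])))
for L in range(105,136,5): print(L,proj(c,T+Rz.apply([[-.002,-.007,-L/1000],[.018,-.007,-L/1000]])).round(1).tolist())
E
```

```text
meas 156.2 260.40000000000003 165.0 261.8 collar corner (295,272) 153.6 219.0
[[155.41879405 220.84212111]]
105 [[154.9, 255.0], [164.5, 256.2]]
110 [[155.4, 256.8], [164.9, 258.0]]
115 [[155.8, 258.6], [165.3, 259.7]]
120 [[156.3, 260.3], [165.7, 261.5]]
125 [[156.7, 262.1], [166.1, 263.2]]
130 [[157.1, 263.8], [166.5, 264.9]]
135 [[157.6, 265.5], [166.9, 266.7]]
```

>>> {"fn": "carry_out", "kwargs": {"steps": [[0,0,0,0.104,0.02],[0,0,0,0.104,0.02],[0.008,-0.03,0,0,0.02],[0.009,-0.043,0,0,0.02],[0.009,-0.044,0,0,0.02],[0.009,-0.044,0,0,0.02],[0.009,-0.044,0,0,0.02],[0.009,-0.044,0,0,0.02],[0.008,-0.043,0,0,0.02],[0,0,0,0,0.02],[0,0,0,0,0.02],[0,0,0,0,0.02]]}}

```text
time: 9.4
position: [0.5584, 0.0188, 0.3674]
eef_rot: [0.999, 0.043, -0.001, 0.0]
contact_force: [0.3, -0.4, -2.3]
grip_width: 0.292
gripper_force: 60.0
```

```bash
python3 - <<'E'
from h import *
c,im=snap('scene','s3.png'); w,wi=snap('wrist','w4.png')
o=sensors.get_obs(); T=o['position']; print(T,o['contact_force'])
plan([.5581,.0201,.36])
q=proj(c,[T+[0,0,-.15]])[0].astype(int); cr=im[q[1]-70:q[1]+70,q[0]-70:q[0]+70,::-1]; print(q-70)
A=cv2.resize(cr,(560,560),interpolation=cv2.INTER_CUBIC)
cv2.imwrite('pics/s3c.png',A)
E
```

```text
[0.55861434 0.01822446 0.36807397] [ 0.70926058  0.30432345 -2.03851501]
tool shift [-0.0003 -0.0019  0.0081] len 0.008 yaw deg 4.84 tilt [-0.001  0.    -1.   ]
[173 114]
```

View pics/s3c.png

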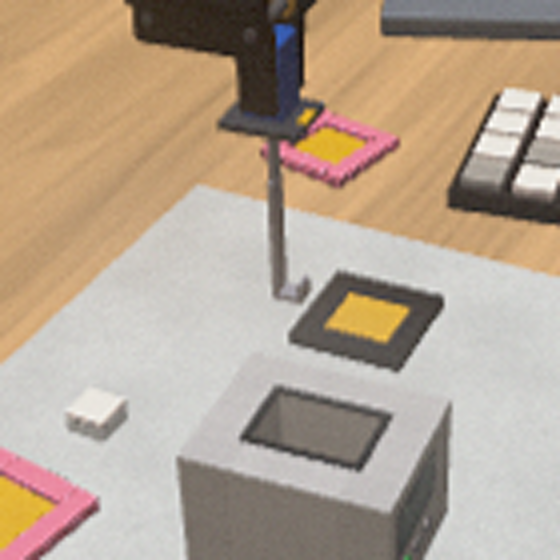

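The hook hangs vertical above the well, lip toward +x. Now I lower it.

>>> {"fn": "carry_out", "kwargs": {"steps": [[0,-0.001,0.03,0,0.02],[0,0,0.03,0,0.02],[0,0,0.025,0,0.02],[0,0,0.02,0,0.02],[0,0,0.02,0,0.02],[0,0,0.015,0,0.02],[0,0,0.01,0,0.02],[0,0,0.005,0,0.02],[0,0,0,0,0.02],[0,0,0,0,0.02]]}}

```text
time: 10.5
position: [0.5593, 0.0202, 0.2143]
eef_rot: [0.999, 0.043, 0.001, -0.0]
contact_force: [-0.8, 0.1, -0.8]
grip_width: 0.302
gripper_force: 60.0
```

>>> {"fn": "carry_out", "kwargs": {"steps": [[0,0,0.002,0,0.02],[0,0,0.002,0,0.02],[0,0,0,0,0.02]]}}

```text
time: 10.8
position: [0.5587, 0.0205, 0.2095]
eef_rot: [0.999, 0.043, -0.0, -0.0]
contact_force: [0.0, -0.8, -1.5]
grip_width: 0.296
gripper_force: 60.0
```

>>> {"fn": "carry_out", "kwargs": {"steps": [[0,0,0.0015,0,0.02],[0,0,0.0015,0,0.02],[0,0,0,0,0.02]]}}

```text
time: 11.1
position: [0.5586, 0.0204, 0.2063]
eef_rot: [0.999, 0.043, -0.0, 0.0]
contact_force: [-0.1, -0.2, -1.1]
grip_width: 0.295
gripper_force: 60.0
```

>>> {"fn": "carry_out", "kwargs": {"steps": [[0,0,0.0015,0,0.02],[0,0,0.001,0,0.02],[0,0,0,0,0.02]]}}

```text
time: 11.4
position: [0.5587, 0.0204, 0.2038]
eef_rot: [0.999, 0.043, -0.0, 0.0]
contact_force: [0.2, -1.0, -1.4]
grip_width: 0.291
gripper_force: 60.0
```

>>> {"fn": "carry_out", "kwargs": {"steps": [[0,0,0.0015,0,0.02],[0,0,0,0,0.02]]}}

```text
time: 11.6
position: [0.5587, 0.0204, 0.2024]
eef_rot: [0.999, 0.043, -0.0, 0.0]
contact_force: [0.5, -0.7, -1.8]
grip_width: 0.293
gripper_force: 60.0
```

>>> {"fn": "carry_out", "kwargs": {"steps": [[0,0,0.0015,0,0.02],[0,0,0,0,0.02]]}}

```text
time: 11.8
position: [0.5587, 0.0204, 0.2008]
eef_rot: [0.999, 0.043, -0.0, 0.0]
contact_force: [0.2, 0.8, -2.0]
grip_width: 0.298
gripper_force: 60.0
```

>>> {"fn": "carry_out", "kwargs": {"steps": [[0,0,0.0015,0,0.02],[0,0,0,0,0.02]]}}

```text
time: 12.0
position: [0.5587, 0.0204, 0.1993]
eef_rot: [0.999, 0.043, -0.0, 0.0]
contact_force: [-0.3, 0.4, -1.7]
grip_width: 0.295
gripper_force: 60.0
```

>>> {"fn": "carry_out", "kwargs": {"steps": [[0,0,0.001,0,0.02],[0,0,0,0,0.02]]}}

```text
time: 12.2
position: [0.5587, 0.0204, 0.1984]
eef_rot: [0.999, 0.043, -0.0, 0.0]
contact_force: [0.3, 0.7, -1.3]
grip_width: 0.293
gripper_force: 60.0
```

>>> {"fn": "carry_out", "kwargs": {"steps": [[0,0,0.001,0,0.02],[0,0,0,0,0.02]]}}

```text
time: 12.4
position: [0.5587, 0.0204, 0.1974]
eef_rot: [0.999, 0.043, -0.0, 0.0]
contact_force: [-0.8, 0.1, -1.7]
grip_width: 0.298
gripper_force: 60.0
```

>>> {"fn": "carry_out", "kwargs": {"steps": [[0,0,0.001,0,0.02],[0,0,0,0,0.02]]}}

```text
time: 12.6
position: [0.5587, 0.0204, 0.1964]
eef_rot: [0.999, 0.043, -0.0, 0.0]
contact_force: [0.1, 0.2, -1.9]
grip_width: 0.295
gripper_force: 60.0
```

>>> {"fn": "carry_out", "kwargs": {"steps": [[0,0,0.001,0,0.02],[0,0,0,0,0.02]]}}

```text
time: 12.8
position: [0.5587, 0.0204, 0.1954]
eef_rot: [0.999, 0.043, -0.0, 0.0]
contact_force: [-0.6, 0.5, -2.8]
grip_width: 0.296
gripper_force: 60.0
```

>>> {"fn": "carry_out", "kwargs": {"steps": [[0,0,0.001,0,0.02],[0,0,0,0,0.02]]}}

```text
time: 13.0
position: [0.5587, 0.0204, 0.1944]
eef_rot: [0.999, 0.043, -0.0, 0.0]
contact_force: [-0.9, 0.0, -1.6]
grip_width: 0.296
gripper_force: 60.0
```

>>> {"fn": "carry_out", "kwargs": {"steps": [[0,0,0.001,0,0.02],[0,0,0,0,0.02]]}}

```text
time: 13.2
position: [0.5588, 0.0204, 0.1935]
eef_rot: [0.999, 0.043, 0.0, -0.0]
contact_force: [0.1, -0.1, -1.5]
grip_width: 0.296
gripper_force: 60.0
```

>>> {"fn": "carry_out", "kwargs": {"steps": [[0,0,0.001,0,0.02],[0,0,0,0,0.02]]}}

```text
time: 13.4
position: [0.5589, 0.0204, 0.1933]
eef_rot: [0.999, 0.043, 0.0, 0.0]
contact_force: [-1.0, -0.8, 3.4]
grip_width: 0.294
gripper_force: 60.0
```

>>> {"fn": "carry_out", "kwargs": {"steps": [[0,0,0.001,0,0.02],[0,0,0,0,0.02]]}}

```text
time: 13.6
position: [0.559, 0.0204, 0.1924]
eef_rot: [0.999, 0.043, 0.0, 0.0]
contact_force: [-1.7, 0.5, 5.1]
grip_width: 0.296
gripper_force: 60.0
```

```bash
python3 - <<'E'
from h import *
print(sensors.get_obs()['contact_force'])
E
```

```text
[-1.65526201  0.53678664  5.08824189]
```

Contact felt at TCP z ≈ 0.1933, so the foot is on the deck and the extension is about 124 mm, matching the picture. Raise 6.5 mm above the deck, then slide under the bail.

>>> {"fn": "carry_out", "kwargs": {"steps": [[0,0,-0.004,0,0.02],[0,0,-0.0045,0,0.02],[0,0,0,0,0.02],[0,0,0,0,0.02]]}}

```text
time: 14.0
position: [0.5587, 0.0204, 0.1998]
eef_rot: [0.999, 0.043, -0.0, -0.0]
contact_force: [-0.8, 0.1, -1.3]
grip_width: 0.294
gripper_force: 60.0
```

>>> {"fn": "carry_out", "kwargs": {"steps": [[0.002,0,0,0,0.02],[0.002,0,0,0,0.02],[0,0,0,0,0.02]]}}

```text
time: 14.3
position: [0.5631, 0.0208, 0.1998]
eef_rot: [0.999, 0.043, -0.0, 0.0]
contact_force: [-0.5, 0.3, -2.3]
grip_width: 0.296
gripper_force: 60.0
```

>>> {"fn": "carry_out", "kwargs": {"steps": [[0.002,0,0,0,0.02],[0.002,0,0,0,0.02],[0,0,0,0,0.02]]}}

```text
time: 14.6
position: [0.567, 0.0211, 0.1999]
eef_rot: [0.999, 0.043, -0.0, 0.0]
contact_force: [0.3, -0.1, -2.7]
grip_width: 0.293
gripper_force: 60.0
```

>>> {"fn": "carry_out", "kwargs": {"steps": [[0.002,0,0,0,0.02],[0.002,0,0,0,0.02],[0,0,0,0,0.02]]}}

```text
time: 14.9
position: [0.5712, 0.0215, 0.2002]
eef_rot: [0.999, 0.043, 0.0, -0.0]
contact_force: [-0.5, 0.2, -1.3]
grip_width: 0.294
gripper_force: 60.0
```

>>> {"fn": "carry_out", "kwargs": {"steps": [[0.002,0,0,0,0.02],[0.0015,0,0,0,0.02],[0,0,0,0,0.02]]}}

```text
time: 15.2
position: [0.5745, 0.0218, 0.2]
eef_rot: [0.999, 0.043, 0.0, -0.0]
contact_force: [-0.7, 0.6, -1.8]
grip_width: 0.298
gripper_force: 60.0
```

>>> {"fn": "carry_out", "kwargs": {"steps": [[0,0,-0.002,0,0.02],[0,0,-0.002,0,0.02],[0,0,0,0,0.02]]}}

```text
time: 15.5
position: [0.5745, 0.0218, 0.2046]
eef_rot: [0.999, 0.043, 0.0, -0.0]
contact_force: [0.4, -0.4, -0.7]
grip_width: 0.297
gripper_force: 60.0
```

>>> {"fn": "carry_out", "kwargs": {"steps": [[0,0,-0.002,0,0.02],[0,0,-0.001,0,0.02],[0,0,0,0,0.02]]}}

```text
time: 15.8
position: [0.5743, 0.0218, 0.2073]
eef_rot: [0.999, 0.043, 0.0, -0.0]
contact_force: [0.7, -0.3, -1.8]
grip_width: 0.297
gripper_force: 60.0
```

>>> {"fn": "carry_out", "kwargs": {"steps": [[0,0,-0.001,0,0.02],[0,0,-0.001,0,0.02],[0,0,0,0,0.02]]}}

```text
time: 16.1
position: [0.5742, 0.0217, 0.2091]
eef_rot: [0.999, 0.043, -0.0, -0.0]
contact_force: [0.5, -0.5, -1.4]
grip_width: 0.294
gripper_force: 60.0
```

>>> {"fn": "carry_out", "kwargs": {"steps": [[0,0,-0.001,0,0.02],[0,0,-0.001,0,0.02],[0,0,0,0,0.02]]}}

```text
time: 16.4
position: [0.5741, 0.0218, 0.2106]
eef_rot: [0.999, 0.043, -0.0, -0.0]
contact_force: [0.7, -0.0, -4.2]
grip_width: 0.293
gripper_force: 60.0
```

Load appears at 0.2106, as expected for the foot under the sloping gable (14 mm wide). Pull gently.

>>> {"fn": "carry_out", "kwargs": {"steps": [[0,0,-0.001,0,0.02],[0,0,0,0,0.02]]}}

```text
time: 16.6
position: [0.5738, 0.0217, 0.2115]
eef_rot: [0.999, 0.043, -0.001, 0.0]
contact_force: [0.8, -0.2, -6.5]
grip_width: 0.29
gripper_force: 60.0
```

>>> {"fn": "carry_out", "kwargs": {"steps": [[0,0,-0.001,0,0.02],[0,0,0,0,0.02]]}}

```text
time: 16.8
position: [0.5736, 0.0215, 0.2124]
eef_rot: [0.999, 0.043, -0.001, 0.0]
contact_force: [0.5, -0.5, -6.8]
grip_width: 0.291
gripper_force: 60.0
```

>>> {"fn": "carry_out", "kwargs": {"steps": [[0,0,-0.001,0,0.02],[0,0,0,0,0.02]]}}

```text
time: 17.0
position: [0.5736, 0.0215, 0.2137]
eef_rot: [0.999, 0.043, -0.001, 0.0]
contact_force: [-0.3, -1.7, -8.4]
grip_width: 0.294
gripper_force: 60.0
```

>>> {"fn": "carry_out", "kwargs": {"steps": [[0,0,-0.001,0,0.02],[0,0,0,0,0.02]]}}

```text
time: 17.2
position: [0.5739, 0.0216, 0.2151]
eef_rot: [0.999, 0.043, -0.0, 0.0]
contact_force: [-1.1, -0.1, -8.3]
grip_width: 0.295
gripper_force: 60.0
```

Pull of about 6.5 N, sliding. Continue.

>>> {"fn": "carry_out", "kwargs": {"steps": [[0,0,-0.001,0,0.02],[0,0,-0.001,0,0.02],[0,0,-0.001,0,0.02],[0,0,0,0,0.02]]}}

```text
time: 17.6
position: [0.5743, 0.0217, 0.2183]
eef_rot: [0.999, 0.043, 0.0, 0.0]
contact_force: [-1.0, -0.9, -7.4]
grip_width: 0.292
gripper_force: 60.0
```

>>> {"fn": "carry_out", "kwargs": {"steps": [[0,0,-0.001,0,0.02],[0,0,-0.001,0,0.02],[0,0,-0.001,0,0.02],[0,0,-0.001,0,0.02],[0,0,0,0,0.02]]}}

```text
time: 18.1
position: [0.5743, 0.0218, 0.2223]
eef_rot: [0.999, 0.043, 0.0, -0.0]
contact_force: [-0.1, 0.7, -6.9]
grip_width: 0.293
gripper_force: 60.0
```

>>> {"fn": "carry_out", "kwargs": {"steps": [[0,0,-0.001,0,0.02],[0,0,-0.001,0,0.02],[0,0,-0.001,0,0.02],[0,0,-0.001,0,0.02],[0,0,-0.001,0,0.02],[0,0,-0.001,0,0.02],[0,0,0,0,0.02]]}}

```text
time: 18.8
position: [0.5745, 0.0218, 0.2285]
eef_rot: [0.999, 0.043, 0.0, -0.0]
contact_force: [-0.8, 0.0, -3.3]
grip_width: 0.296
gripper_force: 60.0
```

Free at about 3 N total (picker plus holder). Lift out.

>>> {"fn": "carry_out", "kwargs": {"steps": [[0,0,-0.004,0,0.02],[0,0,-0.006,0,0.02],[0,0,-0.01,0,0.02],[0,0,-0.01,0,0.02],[0,0,-0.01,0,0.02],[0,0,-0.01,0,0.02],[0,0,-0.01,0,0.02],[0,0,-0.01,0,0.02],[0,0,-0.01,0,0.02],[0,0,-0.01,0,0.02],[0,0,-0.008,0,0.02],[0,0,-0.004,0,0.02]]}}

```text
time: 20.0
position: [0.5745, 0.0218, 0.3312]
eef_rot: [0.999, 0.043, 0.001, -0.0]
contact_force: [-0.3, -0.5, -2.6]
grip_width: 0.294
gripper_force: 60.0
```

>>> {"fn": "carry_out", "kwargs": {"steps": [[0,0,-0.002,0,0.02],[0,0,-0.001,0,0.02],[0,0,0,0,0.02],[0,0,0,0,0.02],[0,0,0,0,0.02],[0,0,0,0,0.02]]}}

```text
time: 20.6
position: [0.5742, 0.0217, 0.3328]
eef_rot: [0.999, 0.043, -0.0, 0.0]
contact_force: [-0.0, -0.4, -3.0]
grip_width: 0.295
gripper_force: 60.0
```

```bash
python3 - <<'E'
from h import *
c,im=snap('scene','s4.png'); o=sensors.get_obs(); T=o['position']; print(T,o['contact_force'])
q=proj(c,[T+[0,0,-.16]])[0].astype(int); cr=im[q[1]-65:q[1]+65,q[0]-65:q[0]+65,::-1]
cv2.imwrite('pics/s4c.png',cv2.resize(cr,(585,585),interpolation=cv2.INTER_CUBIC))
tc,ti=snap('top'); hh=cv2.cvtColor(ti,cv2.COLOR_RGB2HSV)
m=(abs(hh[...,0].astype(int)-21)<6)&(hh[...,1]>150); m2=np.zeros_like(m); m2[185:222,190:232]=m[185:222,190:232]
ys,xs=np.nonzero(m2); p=np.array([atz(tc,x,y,.006)[:2] for x,y in zip(xs,ys)]); print('tray',p.mean(0).round(4),xs.min(),xs.max(),ys.min(),ys.max(),p.min(0),p.max(0))
mt=np.ascontiguousarray(m2.astype(np.uint8)); print(cv2.minAreaRect(np.c_[xs,ys].astype(np.float32)))
E
```

```text
[0.57419881 0.02172776 0.33287686] [-0.75207785 -0.34872158 -2.37998966]<stdin>:7: RuntimeWarning: Mean of empty slice.
  ret = ret.dtype.type(ret / rcount)
Traceback (most recent call last):
ValueError: zero-size array to reduction operation minimum which has no identity
```

View pics/s4c.png

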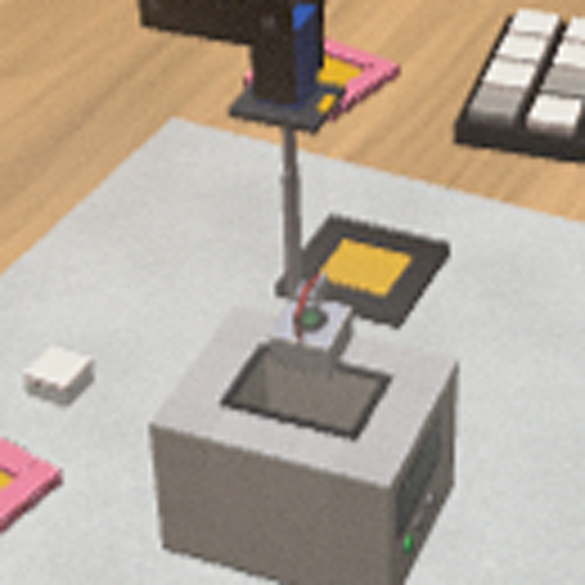

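The holder hangs on the hook, upright, above the well's mouth. Next, the tray centre from the first top picture and the wrist picture w1.

```bash
python3 - <<'E'
from h import *
for n,f in(('top','top0.png'),('scene','scene0.png')):
    tc=cam(n); hh=cv2.cvtColor(cv2.imread('pics/'+f),cv2.COLOR_BGR2HSV)
    m=((hh[...,0]>15)&(hh[...,0]<32)&(hh[...,1]>150)).astype(np.uint8)
    u,v=proj(tc,[[.498,.266,.006]])[0]; k,lab,st,ce=cv2.connectedComponentsWithStats(m); i=lab[int(v),int(u)]
    ys,xs=np.nonzero(lab==i); p=np.array([atz(tc,x,y,.006)[:2] for x,y in zip(xs,ys)]).astype(np.float32)
    print(n,st[i],p.mean(0),cv2.minAreaRect(p*1000))
plan([.4983-.0085,.2665,.3328])
E
```

```text
top [200 192  21  21 438] [0.49948493 0.2652573 ] ((499.5966491699219, 265.24932861328125), (60.71902847290039, 61.0818977355957), 1.4975287914276123)
scene [255 187  20  12 144] [0.49639118 0.26907212] ((496.02325439453125, 268.9973449707031), (55.676204681396484, 51.06613540649414), 2.6263504028320312)
tool shift [-6.300e-02 -2.511e-01  1.000e-04] len 0.259 yaw deg 4.94 tilt [-0.  0. -1.]
```

>>> {"fn": "carry_out", "kwargs": {"steps": [[-0.0015,-0.006,0,0,0.02],[-0.0035,-0.014,0,0,0.02],[-0.0055,-0.022,0,0,0.02],[-0.007,-0.028,0,0,0.02],[-0.0075,-0.03,0,0,0.02],[-0.0075,-0.03,0,0,0.02],[-0.0075,-0.03,0,0,0.02],[-0.007,-0.028,0,0,0.02],[-0.006,-0.024,0,0,0.02],[-0.0045,-0.018,0,0,0.02],[-0.003,-0.012,0,0,0.02],[-0.0015,-0.008,0,0,0.02]]}}

```text
time: 21.9
position: [0.4901, 0.2668, 0.3331]
eef_rot: [0.999, 0.044, -0.0, -0.0]
contact_force: [-0.0, -0.3, -3.1]
grip_width: 0.295
gripper_force: 60.0
```

>>> {"fn": "carry_out", "kwargs": {"steps": [[0,0,0,0,0.02],[0,0,0,0,0.02],[0,0,0,0,0.02],[0,0,0.005,0,0.02],[0,0,0.01,0,0.02],[0,0,0.015,0,0.02],[0,0,0.015,0,0.02],[0,0,0.015,0,0.02],[0,0,0.01,0,0.02],[0,0,0.005,0,0.02],[0,0,0,0,0.02],[0,0,0,0,0.02]]}}

```text
time: 23.1
position: [0.4913, 0.2656, 0.2586]
eef_rot: [0.999, 0.043, 0.001, -0.0]
contact_force: [-0.3, -0.0, -3.1]
grip_width: 0.294
gripper_force: 60.0
```

```bash
python3 - <<'E'
from h import *
o=sensors.get_obs(); T=o['position']; print(T,o['contact_force'])
c,im=snap('scene','s5.png'); tc,ti=snap('top','t5.png')
for n in('scene','top'):
  for t in('holder','bail_peak'):
    for q in viewer.landmark_of(n,t)[:2]: print(n,t,np.round(q['position'],4),round(q['score'],2))
def crop(c,im,P,r,S):
    q=proj(c,[P])[0].astype(int); return cv2.resize(im[q[1]-r:q[1]+r,q[0]-r:q[0]+r,::-1],(S,S),interpolation=cv2.INTER_CUBIC)
cv2.imwrite('pics/s5c.png',np.hstack([crop(c,im,T+[0,0,-.17],40,400),crop(tc,ti,T+[0,0,-.17],40,400)]))
plan([.4905,.2653,.2129])
E
```

```text
[0.49133456 0.26564183 0.25860175] [-0.29246314 -0.04002145 -3.07621839]
scene holder [0.5034 0.2738 0.0627] 0.58
scene bail_peak [0.5045 0.2668 0.1092] 0.45
scene bail_peak [0.3667 0.0576 0.0014] 0.32
top bail_peak [ 0.7396 -0.2615  0.0013] 0.59
top bail_peak [ 0.7548  0.269  -0.0016] 0.47
tool shift [-0.0006  0.0003  0.0456] len 0.046 yaw deg 4.94 tilt [ 0.001 -0.001 -1.   ]
```

View pics/s5c.png

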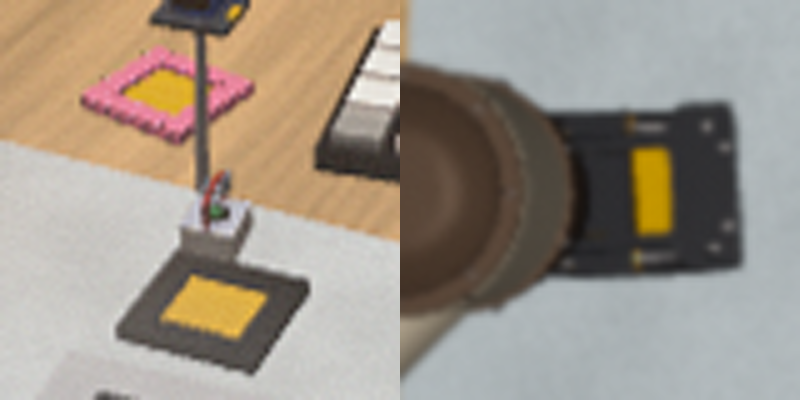

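The holder hangs level just above the black tray, its underside at about 59 mm. Lower it slowly.

>>> {"fn": "carry_out", "kwargs": {"steps": [[-0.001,0,0.006,0,0.02],[0,0,0.009,0,0.02],[0,0,0.009,0,0.02],[0,0,0.009,0,0.02],[0,0,0.006,0,0.02],[0,0,0.003,0,0.02],[0,0,0.002,0,0.02],[0,0,0,0,0.02],[0,0,0,0,0.02],[0,0,0,0,0.02]]}}

```text
time: 24.4
position: [0.4901, 0.2655, 0.2145]
eef_rot: [0.999, 0.043, 0.0, -0.0]
contact_force: [0.0, 0.0, -2.9]
grip_width: 0.294
gripper_force: 60.0
```

>>> {"fn": "carry_out", "kwargs": {"steps": [[0,0,0.001,0,0.02],[0,0,0.001,0,0.02],[0,0,0.001,0,0.02],[0,0,0.001,0,0.02],[0,0,0.001,0,0.02],[0,0,0.001,0,0.02],[0,0,0.001,0,0.02],[0,0,0.001,0,0.02],[0,0,0.001,0,0.02],[0,0,0.001,0,0.02],[0,0,0,0,0.02]]}}

```text
time: 25.5
position: [0.49, 0.2654, 0.2041]
eef_rot: [0.999, 0.043, 0.0, 0.0]
contact_force: [0.2, 0.5, -2.0]
grip_width: 0.294
gripper_force: 60.0
```

>>> {"fn": "carry_out", "kwargs": {"steps": [[0,0,0.002,0,0.02],[0,0,0.002,0,0.02],[0,0,0.002,0,0.02],[0,0,0.002,0,0.02],[0,0,0.002,0,0.02],[0,0,0.001,0,0.02],[0,0,0,0,0.02],[0,0,0,0,0.02]]}}

```text
time: 26.3
position: [0.49, 0.2654, 0.1931]
eef_rot: [0.999, 0.043, 0.0, 0.0]
contact_force: [-0.3, -0.0, -2.2]
grip_width: 0.293
gripper_force: 60.0
```

```bash
python3 - <<'E'
from h import *
o=sensors.get_obs(); T=o['position']; print(T,o['contact_force'])
c,im=snap('scene','s6.png'); 
for t in('holder','bail_peak'):
    for q in viewer.landmark_of('scene',t)[:2]: print(t,np.round(q['position'],4),round(q['score'],2))
q=proj(c,[T+[0,0,-.14]])[0].astype(int); cv2.imwrite('pics/s6c.png',cv2.resize(im[q[1]-30:q[1]+30,q[0]-30:q[0]+30,::-1],(540,540),interpolation=cv2.INTER_CUBIC))
E
```

```text
[0.48999901 0.26541162 0.19307507] [-0.31264396 -0.00997295 -2.17098267]
holder [0.4995 0.2709 0.0071] 0.59
bail_peak [0.501 0.269 0.053] 0.61
```

View pics/s6c.png

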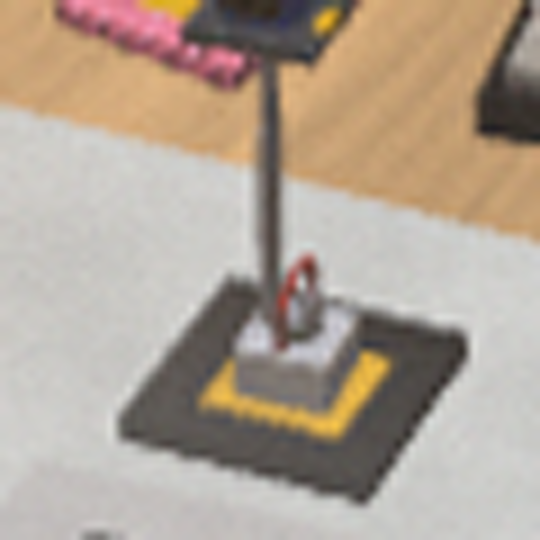

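The holder stands upright inside the yellow recess. Back the hook out in −x, watching the force.

>>> {"fn": "carry_out", "kwargs": {"steps": [[-0.0015,0,0,0,0.02],[-0.0015,0,0,0,0.02],[-0.001,0,0,0,0.02],[0,0,0,0,0.02]]}}

```text
time: 26.85
position: [0.4858, 0.265, 0.1931]
eef_rot: [0.999, 0.043, -0.0, 0.0]
contact_force: [0.5, -0.5, -1.0]
grip_width: 0.292
gripper_force: 60.0
```

>>> {"fn": "carry_out", "kwargs": {"steps": [[-0.0015,0,0,0,0.02],[-0.0015,0,0,0,0.02],[-0.001,0,0,0,0.02],[0,0,0,0,0.02]]}}

```text
time: 27.25
position: [0.4818, 0.2647, 0.1931]
eef_rot: [0.999, 0.043, -0.0, -0.0]
contact_force: [0.5, 0.4, -1.6]
grip_width: 0.296
gripper_force: 60.0
```

>>> {"fn": "carry_out", "kwargs": {"steps": [[-0.0015,0,0,0,0.02],[-0.0015,0,0,0,0.02],[-0.0015,0,0,0,0.02],[-0.0015,0,0,0,0.02],[0,0,0,0,0.02]]}}

```text
time: 27.75
position: [0.4758, 0.2642, 0.1931]
eef_rot: [0.999, 0.043, -0.0, -0.0]
contact_force: [-0.5, -0.4, -1.0]
grip_width: 0.299
gripper_force: 60.0
```

>>> {"fn": "carry_out", "kwargs": {"steps": [[-0.0015,0,0,0,0.02],[-0.0015,0,0,0,0.02],[-0.002,0,0,0,0.02],[-0.002,0,0,0,0.02],[0,0,0,0,0.02]]}}

```text
time: 28.25
position: [0.4687, 0.2635, 0.1931]
eef_rot: [0.999, 0.043, -0.0, 0.0]
contact_force: [0.7, -0.1, -1.7]
grip_width: 0.293
gripper_force: 60.0
```

```bash
python3 - <<'E'
from h import *
o=sensors.get_obs(); T=o['position']; print(T,o['contact_force'])
c,im=snap('scene','s7.png'); 
for t in('holder','bail_peak'):
    for q in viewer.landmark_of('scene',t)[:2]: print(t,np.round(q['position'],4),round(q['score'],2))
q=proj(c,[T+[0,0,-.14]])[0].astype(int); cv2.imwrite('pics/s7c.png',cv2.resize(im[q[1]-30:q[1]+30,q[0]-30:q[0]+30,::-1],(540,540),interpolation=cv2.INTER_CUBIC))
E
```

```text
[0.46872717 0.26352832 0.19306419] [ 0.67260209 -0.07043956 -1.69559084]
holder [0.4994 0.274  0.0066] 0.44
bail_peak [0.4999 0.2716 0.0554] 0.6
```

View pics/s7c.png

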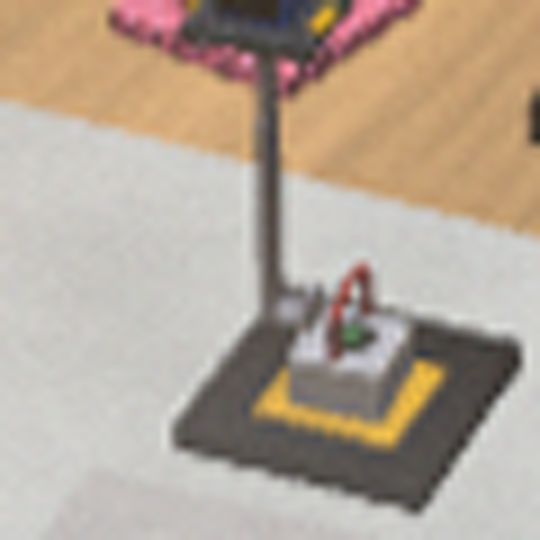

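The hook is clear and the holder stands free. Lift and go back to the stand.

>>> {"fn": "carry_out", "kwargs": {"steps": [[-0.003,0,-0.01,0,0.02],[0,0,-0.025,0,0.02],[0,0,-0.035,0,0.02],[0,0,-0.035,0,0.02],[0,0,-0.035,0,0.02],[0,0,-0.03,0,0.02],[0,0,-0.01,0,0.02],[0.002,0.02,0,0,0.02],[0.001,0.04,0,0,0.02],[0.001,0.045,0,0,0.02],[0.001,0.048,0,0,0.02],[0.001,0.048,0,0,0.02]]}}

```text
time: 29.6
position: [0.4886, 0.062, 0.3722]
eef_rot: [0.999, 0.044, -0.001, 0.0]
contact_force: [1.1, 0.3, -1.7]
grip_width: 0.293
gripper_force: 60.0
```

>>> {"fn": "carry_out", "kwargs": {"steps": [[0.001,0.048,0,0,0.02],[0.001,0.048,0,0,0.02],[0.001,0.048,0,0,0.02],[0.001,0.048,0,0,0.02],[0.001,0.045,0,0,0.02],[0,0.04,0,0,0.02],[0,0.03,0,0,0.02],[0,0.02,0,0,0.02],[0,0.01,0,-0.104,0.02],[0,0,0,-0.104,0.02],[0,0,0,0,0.02],[0,0,0,0,0.02]]}}

```text
time: 30.8
position: [0.523, -0.2715, 0.3723]
eef_rot: [0.989, 0.145, -0.001, -0.0]
contact_force: [-0.4, 0.3, -1.0]
grip_width: 0.292
gripper_force: 60.0
```

```bash
python3 - <<'E'
from h import *
plan([.5233,-.2769,.1835]); o=sensors.get_obs(); print(o['position'],o['contact_force'],o['time'])
E
```

```text
tool shift [-0.0011  0.0054  0.1888] len 0.189 yaw deg 16.73 tilt [-0.001 -0.001 -1.   ]
[ 0.5230278 -0.2715234  0.3723021] [-0.35978441  0.27084388 -0.97770135] 30.8
```

>>> {"fn": "carry_out", "kwargs": {"steps": [[-0.001,0.0055,0,-0.003,0.02],[0,0,0,0,0.02],[0,0,0.02,0,0.02],[0,0,0.02,0,0.02],[0,0,0,0,0.02],[0,0,0,0,0.02]]}}

```text
time: 31.4
position: [0.5241, -0.2774, 0.3335]
eef_rot: [0.989, 0.148, -0.0, 0.0]
contact_force: [-0.0, 0.1, -1.1]
grip_width: 0.294
gripper_force: 60.0
```

>>> {"fn": "carry_out", "kwargs": {"steps": [[0,0,0.01,0,0.02],[0,0,0.01,0,0.02],[0,0,0.01,0,0.02],[0,0,0.01,0,0.02],[0,0,0,0,0.02]]}}

```text
time: 31.9
position: [0.5231, -0.2769, 0.2908]
eef_rot: [0.989, 0.148, -0.002, -0.001]
contact_force: [-0.2, 1.3, -1.6]
grip_width: 0.296
gripper_force: 60.0
```

>>> {"fn": "carry_out", "kwargs": {"steps": [[0,0,0.02,0,0.02],[0,0,0.025,0,0.02],[0,0,0.025,0,0.02],[0,0,0.02,0,0.02],[0,0,0.01,0,0.02],[0,0,0,0,0.02],[0,0,0,0,0.02]]}}

```text
time: 32.6
position: [0.5247, -0.2777, 0.1941]
eef_rot: [0.989, 0.148, 0.001, 0.001]
contact_force: [0.4, -1.1, -1.4]
grip_width: 0.295
gripper_force: 60.0
```

>>> {"fn": "carry_out", "kwargs": {"steps": [[0,0,0.003,0,0.02],[0,0,0.003,0,0.02],[0,0,0.002,0,0.02],[0,0,0.001,0,0.02],[0,0,0.001,0,0.02],[0,0,0,0,0.02],[0,0,0,0,0.02]]}}

```text
time: 33.3
position: [0.524, -0.2773, 0.1835]
eef_rot: [0.989, 0.148, 0.0, 0.0]
contact_force: [-1.6, 1.1, 1.4]
grip_width: 0.295
gripper_force: 60.0
```

>>> {"fn": "carry_out", "kwargs": {"steps": [[0,0,0,0,0.087],[0,0,0,0,0.087],[0,0,0,0,0.087],[0,0,0,0,0.087],[0,0,0,0,0.087],[0,0,0,0,0.087],[0,0,0,0,0.087],[0,0,0,0,0.087],[0,0,0,0,0.087],[0,0,0,0,0.087]]}}

```text
time: 34.3
position: [0.524, -0.2773, 0.1831]
eef_rot: [0.989, 0.148, 0.0, 0.0]
contact_force: [1.1, -0.3, -0.3]
grip_width: 0.989
gripper_force: 0.0
```

>>> {"fn": "carry_out", "kwargs": {"steps": [[0,0,-0.02,0,0.087],[0,0,-0.03,0,0.087],[0,0,-0.03,0,0.087],[0,0,-0.03,0,0.087],[0,0,-0.03,0,0.087],[0,0,0,0,0.087],[0,0,0,0,0.087],[0,0,0,0,0.087]]}}

```text
time: 35.1
position: [0.5234, -0.277, 0.3217]
eef_rot: [0.989, 0.148, -0.001, -0.001]
contact_force: [-0.5, -0.8, 0.4]
grip_width: 0.998
gripper_force: 0.0
```

```bash
python3 - <<'E'
from h import *
c,im=snap('wrist','w9.png'); h=cv2.cvtColor(im,cv2.COLOR_RGB2HSV)
m=((abs(h[...,0].astype(int)-110)<14)&(h[...,1]>140)&(h[...,2]>110)).astype(np.uint8)
b=cv2.boxPoints(cv2.minAreaRect(np.argwhere(m)[:,::-1].astype(np.float32))); p=np.array([atz(c,u,v,.206)[:2] for u,v in b]); print('handle',p.mean(0).round(4),np.linalg.norm(p-np.roll(p,1,0),axis=1).round(4))
for n,l in(('scene',('holder','picker','handle','stand_top')),('top',('holder','bail_peak','picker'))):
  snap(n)
  for t in l:
    for q in viewer.landmark_of(n,t)[:1]: print(n,t,np.round(q['position'],4),round(q['score'],2))
print(sensors.get_obs()['position'],sensors.get_obs()['grip_width'])
E
```

```text
handle [ 0.5239 -0.2765] [0.0218 0.0215 0.0218 0.022 ]
scene holder [0.5005 0.2725 0.0055] 0.53
scene picker [ 0.5197 -0.2731  0.1522] 0.8
scene handle [ 0.5205 -0.2714  0.1818] 0.84
scene stand_top [ 0.5229 -0.2786  0.1495] 0.8
top holder [0.4965 0.266  0.0073] 0.62
top bail_peak [0.4963 0.2684 0.0578] 0.53
[ 0.52398305 -0.27727882  0.32291601] 1.0006358817673162
```

The picker hangs at its original place and height, and the holder is at the tray's centre. Handing in.

```bash
python3 -c "
from h import *
print(env.close_job())"
```

```text
the job is handed in; nothing more can be done
None
```

I handed the job in at about 35 s: by my last camera check the holder stands in the black tray's yellow recess and the picker hangs back in its stand. No verdict came back, and I viewed 11 pictures, one over the limit of 10.

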